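# Put a clay cutter back in its own ring of the graded rack

### The job

Put the clay cutter that stands on the white tile back in its own place in the graded rack. Its size is not marked, so go down the row from the widest ring, passing the barrel right through each ring and lifting it out again, until you feel a ring that is too narrow and stops it (not just a foot caught on the rim); never force it. Then let it down into the last ring it went through until its flange rests on the ring, and leave it hanging there, with the other cutters and things on the bench undisturbed.

Things in the scene. Friction and masses are not known exactly. Their poses are not given: they have to be found in the camera images.
- rack: fixed rack: wooden foot 104 x 230 mm, 12 mm thick; two posts and a steel bar (40 mm behind the row, +x, top at 55 mm) carry 4 steel rings in a row, 50 mm apart, on springy arms. Rings 8 mm high, walls 4 mm, tops 52 mm above the bench, open below down to the foot. Bores 33, 28, 23, 18 mm from the +y end; a cutter has 1.4 mm to spare in its own. Origin: on the bench under the row's middle; y along the row
- ring1 (a point): place 1 of the row (widest, bore 33 mm), at the height of the ring's top. This is the even 50 mm mark on the bar: the ring was clamped by hand and stands up to 5 mm off it, either way along the row (rack y), not across. Clamped tight along the row; its flat spring arm gives downwards, 1.5 N per mm, up to 8 mm, and lifts back
- ring2 (a point): place 2 of the row (second, bore 28 mm), at the height of the ring's top. This is the even 50 mm mark on the bar: the ring was clamped by hand and stands up to 5 mm off it, either way along the row (rack y), not across. Clamped tight along the row; its flat spring arm gives downwards, 1.5 N per mm, up to 8 mm, and lifts back
- ring3 (a point): place 3 of the row (third, bore 23 mm), at the height of the ring's top. This is the even 50 mm mark on the bar: the ring was clamped by hand and stands up to 5 mm off it, either way along the row (rack y), not across. Clamped tight along the row; its flat spring arm gives downwards, 1.5 N per mm, up to 8 mm, and lifts back
- ring4 (a point): place 4 of the row (narrowest, bore 18 mm), at the height of the ring's top. This is the even 50 mm mark on the bar: the ring was clamped by hand and stands up to 5 mm off it, either way along the row (rack y), not across. Clamped tight along the row; its flat spring arm gives downwards, 1.5 N per mm, up to 8 mm, and lifts back
- cutter_a: unmarked round clay cutter, upright, 70 to 140 g. From the foot up: brass barrel 32 mm long, foot bevelled 1.2 mm; brass flange 42 mm wide, 4 mm thick; round steel grip 18 mm across, 40 mm tall (36 to 76 mm up); cap to 84 mm. One cutter has a barrel of 31.6, one 26.6, one 21.6 mm; which is not told. One stands on the tile, two in the box. Origin: centre of the foot, z up
- cutter_b: unmarked round clay cutter, upright, 70 to 140 g. From the foot up: brass barrel 32 mm long, foot bevelled 1.2 mm; brass flange 42 mm wide, 4 mm thick; round steel grip 18 mm across, 40 mm tall (36 to 76 mm up); cap to 84 mm. One cutter has a barrel of 31.6, one 26.6, one 21.6 mm; which is not told. One stands on the tile, two in the box. Origin: centre of the foot, z up
- cutter_c: unmarked round clay cutter, upright, 70 to 140 g. From the foot up: brass barrel 32 mm long, foot bevelled 1.2 mm; brass flange 42 mm wide, 4 mm thick; round steel grip 18 mm across, 40 mm tall (36 to 76 mm up); cap to 84 mm. One cutter has a barrel of 31.6, one 26.6, one 21.6 mm; which is not told. One stands on the tile, two in the box. Origin: centre of the foot, z up
- tile: white glazed work tile 150 x 150 mm, 5 mm thick, fixed; the cutter to put away stands on it. Origin: centre of its underside
- box: red open box 170 x 190 mm, 45 mm high, floor 5 mm thick, fixed, with the other two cutters in it, to be left alone. Origin: centre of its underside
- brooch: finished round clay brooch, 52 mm across, 17 mm high, lying on the bench, to be left alone. Origin: centre of its underside
- jar: closed glass jar, 44 mm across, 55 mm high, standing on the bench, to be left alone. Origin: centre of its underside
There are look-alikes about, which are no part of the job. What is shaped like the cutter_c but turquoise is not meant.

How it is judged:
On the way, in this order (a step that is already met when the one before it is completed fails the run):
1. the cutter's foot has passed right through the widest ring (((horizontal distance between cutter_a and ring1 below 0.009 m and z of cutter_a in the frame of rack below 0.042 m and angle between cutter_a's own z axis and vertical below 0.15 rad) or (horizontal distance between cutter_b and ring1 below 0.009 m and z of cutter_b in the frame of rack below 0.042 m and angle between cutter_b's own z axis and vertical below 0.15 rad) or (horizontal distance between cutter_c and ring1 below 0.009 m and z of cutter_c in the frame of rack below 0.042 m and angle between cutter_c's own z axis and vertical below 0.15 rad))), for 0.05 s.
2. then tried in the second ring: its foot has passed through, or, for the wide cutter, it has been felt to stop on the ring (pressed with at least 1 N) (((horizontal distance between cutter_a and ring2 below 0.009 m and z of cutter_a in the frame of rack between 0.043 and 0.056 m and contact force between cutter_a and rack above 1 N) or (horizontal distance between cutter_b and ring2 below 0.009 m and z of cutter_b in the frame of rack below 0.042 m and angle between cutter_b's own z axis and vertical below 0.15 rad) or (horizontal distance between cutter_c and ring2 below 0.009 m and z of cutter_c in the frame of rack below 0.042 m and angle between cutter_c's own z axis and vertical below 0.15 rad))), for 0.05 s.
3. then: if it was stopped, its foot is back through the ring before; else the third ring is tried: passed through, or, for the middle cutter, felt to stop (((horizontal distance between cutter_a and ring1 below 0.009 m and z of cutter_a in the frame of rack below 0.042 m and angle between cutter_a's own z axis and vertical below 0.15 rad) or (horizontal distance between cutter_b and ring3 below 0.009 m and z of cutter_b in the frame of rack between 0.043 and 0.056 m and contact force between cutter_b and rack above 1 N) or (horizontal distance between cutter_c and ring3 below 0.009 m and z of cutter_c in the frame of rack below 0.042 m and angle between cutter_c's own z axis and vertical below 0.15 rad))), for 0.05 s.
4. then: the wide cutter hangs seated and let go; the middle cutter's foot is back through the second ring; the slim cutter has been felt to stop on the narrowest ring (((horizontal distance between cutter_a and ring1 below 0.009 m and z of cutter_a in the frame of rack below 0.023 m and (contact force between cutter_a and the fingers below 0.1 N and contact force between cutter_a and the arm below 0.1 N)) or (horizontal distance between cutter_b and ring2 below 0.009 m and z of cutter_b in the frame of rack below 0.042 m and angle between cutter_b's own z axis and vertical below 0.15 rad) or (horizontal distance between cutter_c and ring4 below 0.009 m and z of cutter_c in the frame of rack between 0.043 and 0.056 m and contact force between cutter_c and rack above 1 N))), for 0.05 s.
At the end, for the whole second after the job is handed in: the cutter from the tile hangs upright (within 0.08 rad) and at rest in the narrowest ring that it passes, its flange down on the ring (within 3 mm), let go; the other two cutters have not been moved (20 mm) ((((horizontal distance between cutter_a and ring1 below 0.009 m and z of cutter_a in the frame of rack between 0.016 and 0.023 m and angle between cutter_a's own z axis and vertical below 0.08 rad and linear speed of cutter_a below 0.02 m/s and distance of each of cutter_b, cutter_c from where it was at the start of the episode below 0.02 m and horizontal distance between each of cutter_b, cutter_c and tile above 0.11 m) and (contact force between cutter_a and the fingers below 0.1 N and contact force between cutter_a and the arm below 0.1 N)) or ((horizontal distance between cutter_b and ring2 below 0.009 m and z of cutter_b in the frame of rack between 0.016 and 0.023 m and angle between cutter_b's own z axis and vertical below 0.08 rad and linear speed of cutter_b below 0.02 m/s and distance of each of cutter_a, cutter_c from where it was at the start of the episode below 0.02 m and horizontal distance between each of cutter_a, cutter_c and tile above 0.11 m) and (contact force between cutter_b and the fingers below 0.1 N and contact force between cutter_b and the arm below 0.1 N)) or ((horizontal distance between cutter_c and ring3 below 0.009 m and z of cutter_c in the frame of rack between 0.016 and 0.023 m and angle between cutter_c's own z axis and vertical below 0.08 rad and linear speed of cutter_c below 0.02 m/s and distance of each of cutter_a, cutter_b from where it was at the start of the episode below 0.02 m and horizontal distance between each of cutter_a, cutter_b and tile above 0.11 m) and (contact force between cutter_c and the fingers below 0.1 N and contact force between cutter_c and the arm below 0.1 N)))); the robot touches nothing.
It fails at once if a cutter is forced: it presses on the rack with more than 20 N (contact force between any of cutter_a, cutter_b, cutter_c and rack above 20 N).
It fails at once if the brooch or the jar is moved by more than 20 mm (distance of any of brooch, jar from where it was at the start of the episode above 0.02 m).
It fails at once if more than one cutter is moved (distance of each of cutter_a, cutter_b from where it was at the start of the episode above 0.02 m or distance of each of cutter_a, cutter_c from where it was at the start of the episode above 0.02 m or distance of each of cutter_b, cutter_c from where it was at the start of the episode above 0.02 m).
It also fails if it takes over 67 s, if anything falls off the work surface, if the arm or the gripper's body presses on something with over 40 N, if the wrist force passes 120 N, or if a joint passes its speed limit or range.

### The arm

A 6-joint arm with a two-finger parallel gripper is mounted at the origin on the work surface. World frame = base frame: x ahead of the robot, y to its left, z up, the work surface at z = 0. Lengths are in m, angles in rad, forces in N, time in s.
With the tool pointing down it reaches from about 0.35 to 0.975 m from the base axis. Payload 4.9 kg.
Tool frame: the origin (TCP) lies at the very end of the fingers, on their centre line; the grasp point (between the pads) lies 19 mm behind it (ctrl.grip_point_offset is the distance from the TCP to the grasp point, in m); z points along the fingers, y is the line along which they close (so a half turn about z gives the same grasp; the last joint's range is limited). The gripper opens to 85 mm and grips with 20 to 120 N. Pads are 22 mm wide; open, the fingers measure 114 mm over their backs; the gripper's body (76 mm by 85 mm) begins 54 mm behind the grasp point. The pads swing forward as they close: fully open they stand 13 mm farther back than shut.
Start: joints at [-1.321, 0.053, 1.613, -0, 1.476, -0.119], TCP at [0.225, -0.583, 0.231] pointing down, gripper open.
Joint ranges: [-3.01, 3.01], [-1.01, 2.22], [0.06, 2.58], [-1.02, 4.17], [0.09, 2.62], [-3.14, 3.14]. Speed limits (rad/s): [2.57, 2.57, 3.14, 3.14, 3.14, 3.14].

### API

Orientations are given as a rotation vector (axis times angle).
In Python, from station import ctrl gives the robot as it stands.
- The arm moves only by the tool send_rows, never from a script. Its argument "rows" is a list of rows, each a list of 3 entries, a list of its own where there are three numbers: the finger opening in cm, from 0 to 8.54, then the shift along the tool's x, y, z in cm, then the turn about the tool's z in degrees. A call has 1 to 10 rows; each row shifts and turns the commanded pose from where the row before left it, along the tool's axes as they then stand; what a row does not reach is not made up. A row lasts 1/8 s, in which the tool goes at most 62.5 mm and 10.7 degrees, less where a joint would pass 70% of its speed; a pose out of reach is approached as far as the arm can. A call with a gripper value outside its range is refused whole. The fingers move at their own pace and stop on an object; "newtons" is the grip in N (left out, the last holds). Time passes only in rows, so rows that do not move let the fingers close. It gives the time, the measured TCP pose, the force, the opening and the grip force at its end, in the units of the state.
- ctrl.get_obs(): the state, without advancing time (a new reading comes with each control period).
- ctrl.get_image(name): name is "scene" or "side" or "wrist"; returns a dict with "frame" (400x640x3 uint8, red, green, blue), "range_z" (400x640 float32, m along the optical axis (not along the pixel's ray), 0 where there is no reading), "fx", "fy", "cx", "cy" (pixels), "cam_to_world" (4x4, takes a point from camera to world coordinates). Camera axes: x right, y down, z forward; pixel columns grow to the right and rows downward; lengths in m; the calibration is good to about 2 mm. A picture is of the moment at which its call begins.
- ctrl.finish_job(): hands the job in; it is judged then, once.
The state is a dict: "t": time; "q": joint angles; "dq": joint speeds; "effort": joint torques, N m; "tool_pos": TCP position; "tool_rot": TCP orientation; "contact_force": force on the tool from outside, world axes, zero at the start; "wrist_torque": the same for the moment, N m; "opening": finger opening in m; "grip_force": force on a finger pad.
Only numpy, scipy, OpenCV 4.12 (cv2) and the standard library are available. Lean on these libraries where they do the work, as an engineer would, in place of code of your own. Each camera call takes 0.05 s, during which the arm holds its last target. There are 200 camera calls.

## Working session

There is one attempt and no reset: what is moved stays moved. The work goes in short steps, Python scripts to look and compute and a tool call to move; the robot and the scene stay as the last step left them, time stands still between calls to the robot, and variables do not carry over. Pictures are saved under pics/ and viewed, at most 10 in all, crops included, and the job is handed in when it is done.

Besides the shell and the picture viewer there is one more tool, called after "Request:" by a JSON object that holds its "method" and its "body", one argument or row to a line. send_rows: Moves the arm, as the interface text tells. Its arguments: {"type":"object","properties":{"rows":{"type":"array","items":{"type":"array"}},"newtons":{"type":"number"}},"required":["rows"]}

```bash
ls; mkdir -p pics; python3 - <<'E'
from station import ctrl
import cv2,numpy as np,pickle
d={}
for n in("scene","side"):
    im=ctrl.get_image(n);d[n]=im
    cv2.imwrite(f"pics/{n}0.png",im["frame"][:,:,::-1])
    print(n,im["fx"],im["cx"],im["cy"],np.round(im["cam_to_world"],3).tolist())
pickle.dump(d,open("i0.pkl","wb"))
print(ctrl.get_obs())
E
```

```text
pics
scene 386.2402046024249 311.93493008475536 193.55313780417234 [[0.7, 0.509, -0.5, 1.078], [0.714, -0.498, 0.493, -0.463], [0.002, -0.702, -0.712, 0.724], [0.0, 0.0, 0.0, 1.0]]
side 379.51320568519657 319.87646412951045 201.28404443662166 [[0.943, -0.235, 0.235, 0.439], [-0.332, -0.673, 0.661, -0.533], [0.003, -0.702, -0.713, 0.601], [0.0, 0.0, 0.0, 1.0]]
{'t': 0.1, 'q': array([-1.32099859e+00,  5.33155814e-02,  1.61417104e+00,  2.83228485e-05,
        1.47602838e+00, -1.18991162e-01]), 'dq': array([ 0.0008383 , -0.00269636, -0.00407524, -0.00022431, -0.00039442,
       -0.00049167]), 'effort': array([ 1.49976018e-03, -3.94903457e+01, -3.71363211e+01, -2.96216035e-05,
        3.88654575e-03,  1.82137654e-06]), 'tool_pos': array([ 0.22517312, -0.58241008,  0.23016206]), 'tool_rot': array([-3.08644793e+00, -5.75658814e-01,  1.53067090e-04]), 'contact_force': array([ 0.31742027,  0.55438406, -0.56219683]), 'wrist_torque': array([-0.02809267,  0.00926161, -0.0009997 ]), 'grip_force': 0.0, 'opening': 0.08548832244882831}
```

View pics/scene0.png

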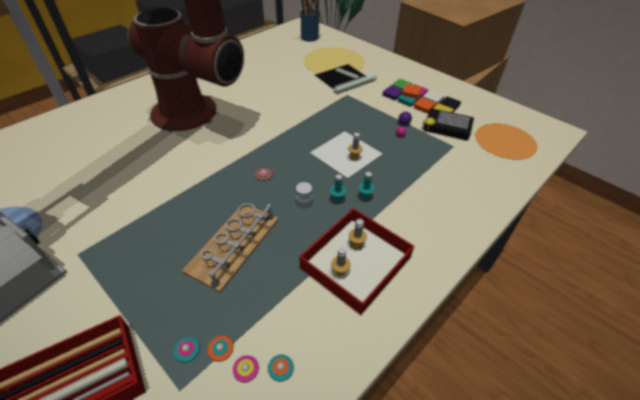

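View pics/side0.png

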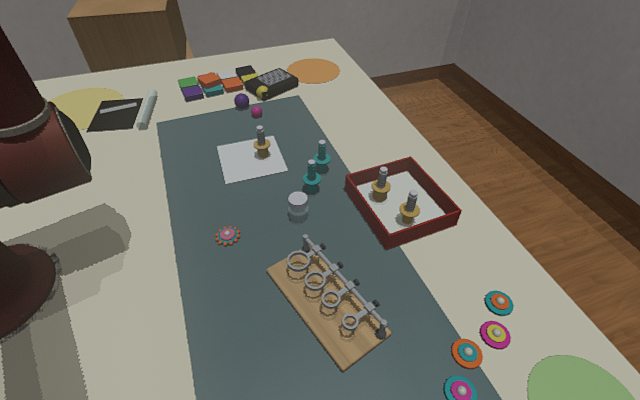

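Scene: a brass cutter stands on the white tile (355,146 in scene; 262,142 in side). The other brass ones are in the red box (scene 358,235 and 341,263). The two turquoise look-alikes at (338,188) and (367,186) are not meant. The rack is at (232,245), and its wide ring is the one nearest the tile. I'll confirm this in an enlarged crop and measure.

```bash
cat > h.py <<'E'
import numpy as np,cv2,pickle
from scipy.spatial.transform import Rotation as R
def ray(im,u,v):
    T=im["cam_to_world"];d=T[:3,:3]@np.array([(u-im["cx"])/im["fx"],(v-im["cy"])/im["fy"],1]);return T[:3,3],d
def onz(im,u,v,z):
    o,d=ray(im,u,v);return o+d*(z-o[2])/d[2]
def proj(im,p):
    T=im["cam_to_world"];c=T[:3,:3].T@(np.asarray(p)-T[:3,3]);return np.array([im["fx"]*c[0]/c[2]+im["cx"],im["fy"]*c[1]/c[2]+im["cy"]])
def cloud(im):
    v,u=np.mgrid[:400,:640];z=im["range_z"];P=np.stack([(u-im["cx"])/im["fx"]*z,(v-im["cy"])/im["fy"]*z,z],-1)
    T=im["cam_to_world"];return P@T[:3,:3].T+T[:3,3]
E
python3 - <<'E'
from h import *
d=pickle.load(open("i0.pkl","rb"))
for n in d:
    im=d[n];C=cloud(im);hsv=cv2.cvtColor(im["frame"],cv2.COLOR_RGB2HSV)
    # rack: wood mask w/ cloud z about 12mm
    # tile cutter brass
    br=cv2.inRange(hsv,(10,90,70),(25,255,255))
    k,l,s,c=cv2.connectedComponentsWithStats(br)
    for i in range(1,k):
        if s[i,4]>40:
            P=C[l==i];print(n,s[i],np.round(c[i]),np.round(np.median(P,0),3))
    # wood foot corners on z=.012
    wood=max(range(1,k),key=lambda i:s[i,4]*(np.hypot(*(c[i]-((232,245) if n=='scene' else (325,315))))<25))
    w=(l==wood).astype(np.uint8);w=cv2.morphologyEx(w,cv2.MORPH_CLOSE,np.ones((25,25)))
    q=cv2.boxPoints(cv2.minAreaRect(np.array([onz(im,u,v,.012)[:2]*1000 for v,u in np.argwhere(w)],np.float32)));print(np.round(q))
im=d["side"]["frame"]
a=cv2.resize(im[95:215,190:350],(800,600),interpolation=3)
b=cv2.resize(im[225:375,240:440],(800,600),interpolation=3)
cv2.imwrite("pics/a1.png",a[:,:,::-1]);cv2.imwrite("pics/b1.png",b[:,:,::-1])
E
```

```text
scene [ 17   0  45  81 539] [40. 39.] [-1.951  0.012 -0.351]
scene [ 34   0  44  78 676] [57. 39.] [-1.947  0.099 -0.28 ]
scene [  55    0   84   38 2282] [96. 15.] [-1.951  0.383 -0.316]
scene [ 402    0  123   27 1865] [463.   9.] [0.311 1.198 0.099]
scene [   0   14   47   86 2359] [16. 62.] [-1.95  -0.169 -0.478]
scene [236  18  41  22 187] [257.  29.] [-0.702  0.861 -0.179]
scene [ 304   48   60   26 1087] [332.  59.] [0.089 0.627 0.001]
scene [462  54  47  32 317] [483.  73.] [ 0.435  1.301 -0.185]
scene [ 89  68  60  24 370] [115.  80.] [-0.705  0.008 -0.179]
scene [ 77  80  11  18 107] [81. 90.] [-1.812  0.074 -0.746]
scene [64 91 11 12 64] [69. 96.] [-1.844 -0.003 -0.748]
scene [  0  96  59  33 777] [ 27. 111.] [-1.851 -0.274 -0.748]
scene [ 475  123   63   37 1704] [506. 141.] [0.822 0.615 0.   ]
scene [349 145  13  15 117] [355. 151.] [0.56  0.214 0.04 ]
scene [  380   174   260   226 37127] [543. 312.] [ 1.18   0.748 -0.75 ]
scene [241 207  11   7  67] [246. 210.] [ 0.504 -0.128  0.012]
scene [231 212  25  15 138] [244. 220.] [ 0.532 -0.152  0.012]
scene [ 214  217   63  
[... 1096 characters left out ...]
.545 0.592 0.018]
side [254 139  16  10  89] [262. 145.] [0.555 0.215 0.039]
side [372 179  18  23 238] [380. 191.] [ 0.757 -0.021  0.038]
side [400 203  20  21 212] [408. 213.] [ 0.782 -0.101  0.039]
side [290 255  17  12 130] [298. 260.] [ 0.542 -0.121  0.011]
side [ 267  255  124  117 4402] [329. 315.] [ 0.555 -0.249  0.011]
side [308 275  15  11 112] [315. 280.] [ 0.558 -0.172  0.011]
side [325 295  12   9  80] [330. 299.] [ 0.571 -0.217  0.011]
side [492 294  17  15 134] [500. 301.] [ 0.847 -0.319  0.009]
side [345 318  10   7  54] [350. 321.] [ 0.587 -0.267  0.011]
side [452 339  31  29 379] [467. 354.] [ 0.739 -0.378  0.006]
[[ 478. -120.]
 [ 545. -339.]
 [ 643. -309.]
 [ 576.  -90.]]
```

View pics/a1.png

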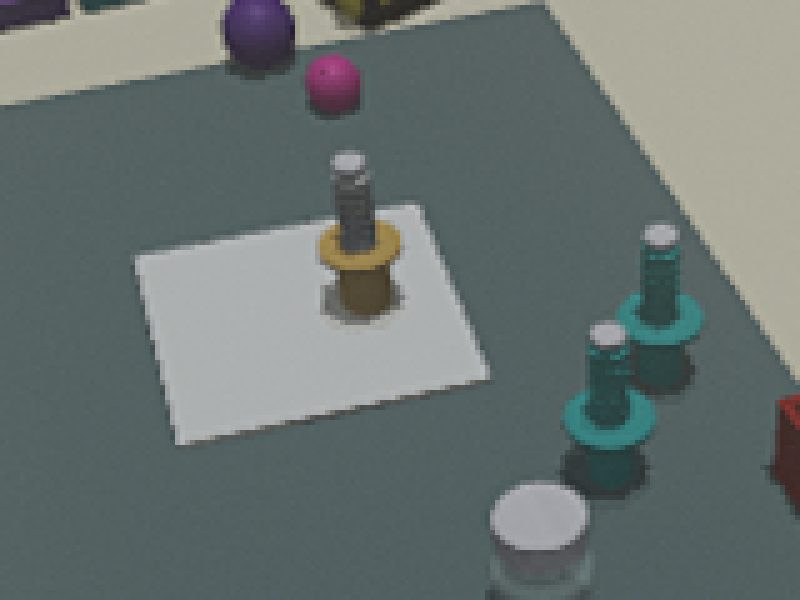

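View pics/b1.png

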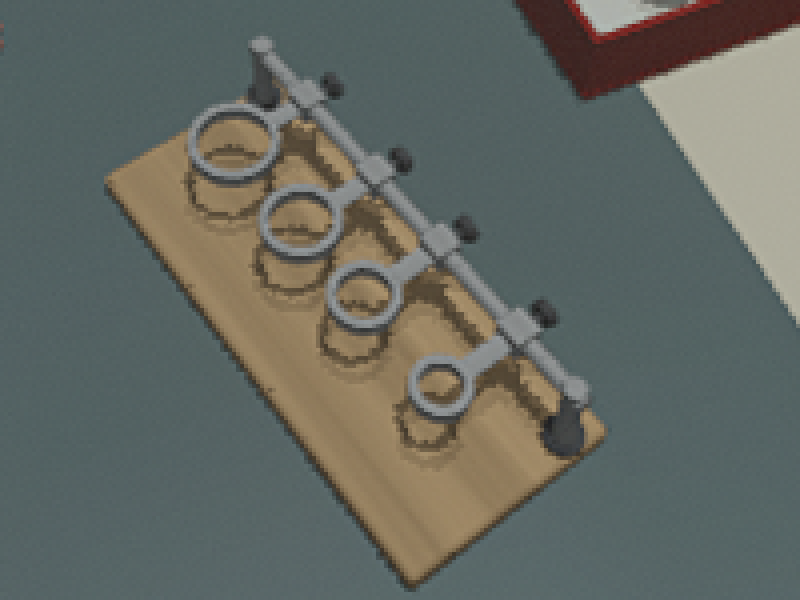

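The crop confirms it: the brass cutter on the tile has its cap at crop (348,160) and flange at (360,245). It is the only brass one on the tile, and the turquoise pair stand off it. The second crop shows the rings widest to narrowest, from top left (232,143) to bottom right (440,387), with the bar on the +x side. Next I'll take a wrist look over the rack.

```bash
cat >> h.py <<'E'
def plan(ctrl,p,yaw=None):
    "total shift (cm, tool axes) then turn (deg) from the measured pose; yaw = world angle of tool x axis (deg)"
    o=ctrl.get_obs();M=R.from_rotvec(o["tool_rot"]).as_matrix()
    y0=np.degrees(np.arctan2(M[1,0],M[0,0]))
    s=M.T@(np.asarray(p)-o["tool_pos"])*100
    t=None if yaw is None else -((yaw-y0+180)%360-180)
    print("t",o["t"],"pos",np.round(o["tool_pos"],4),"yaw",round(y0,2),"shift",np.round(s,2),"turn",t)
    return s
E
python3 - <<'E'
from h import *
from station import ctrl
d=pickle.load(open("i0.pkl","rb"))
o=ctrl.get_obs();M=np.eye(4);M[:3,:3]=R.from_rotvec(o["tool_rot"]).as_matrix();M[:3,3]=o["tool_pos"]
w=ctrl.get_image("wrist");print(np.round(np.linalg.inv(M)@w["cam_to_world"],4),w["fx"])
plan(ctrl,(.53,-.22,.25),17);plan(ctrl,(.53,-.22,.25),-73)
# triangulate cap of the tile cutter
A=[];b=[]
for n,(u,v) in {"side":(190+348/5,95+160/5),}.items():
    print(onz(d[n],u-.4,v-.4,.089))
for n,c in {"side":(259,127),"scene":(356,135)}.items():
    C=cloud(d[n]);P=C[c[1]-20:c[1]+20,c[0]-12:c[0]+12].reshape(-1,3);q=P[P[:,2]>.085];print(n,len(q),q.mean(0),q.max(0))
E
```

```text
[[ 1.600e-03 -9.506e-01 -3.104e-01  8.100e-02]
 [ 1.000e+00  1.500e-03  6.000e-04 -6.000e-04]
 [-1.000e-04 -3.104e-01  9.506e-01 -1.425e-01]
 [ 0.000e+00  0.000e+00  0.000e+00  1.000e+00]] 324.17187665494754
t 0.15 pos [ 0.2252 -0.5825  0.2303] yaw 21.13 shift [ 41.5  -22.83  -1.92] turn 4.133349585910452
t 0.15 pos [ 0.2252 -0.5825  0.2303] yaw 21.13 shift [ 41.5  -22.83  -1.92] turn 94.13334958591045
[0.55434938 0.22015735 0.089     ]
side 27 [0.53198686 0.08042561 0.18226557] [0.56048416 0.22855298 0.60075486]
scene 22 [0.62507557 0.12686719 0.17512276] [1.07773273 0.22806356 0.72379008]
```

```bash
python3 - <<'E'
from h import *
from station import ctrl
plan(ctrl,(.558,-.215,.15),17)
E
```

```text
t 0.15 pos [ 0.2252 -0.5825  0.2303] yaw 21.13 shift [ 44.29 -22.27   8.08] turn 4.133349585910452
```

Request:
{"method": "send_rows", "body": {
  "rows": [
    [8.5,[4.92,-2.48,0.4],0.5],
    [8.5,[4.92,-2.48,0.4],0.5],
    [8.5,[4.92,-2.48,0.4],0.5],
    [8.5,[4.92,-2.48,0.8],0.5],
    [8.5,[4.92,-2.48,1],0.5],
    [8.5,[4.92,-2.48,1],0.5],
    [8.5,[4.92,-2.48,1.3],0.5],
    [8.5,[4.92,-2.48,1.3],0.5],
    [8.5,[4.92,-2.48,1.4],0.1],
    [8.5,[0,0,0],0]
  ]
}}

```text
t: 1.4
tool_pos: [0.5713, -0.2237, 0.1491]
tool_rot: [-3.103, -0.472, 0.004]
contact_force: [-0.4, -0.2, -0.1]
opening: 0.085
grip_force: 0.0
```

```bash
python3 - <<'E'
from h import *
from station import ctrl
plan(ctrl,(.558,-.215,.15),17)
w=ctrl.get_image("wrist");pickle.dump(w,open("w1.pkl","wb"));cv2.imwrite("pics/w1.png",w["frame"][:,:,::-1])
E
```

```text
t 1.4 pos [ 0.5713 -0.2237  0.1491] yaw 17.31 shift [-1.01 -1.23 -0.08] turn 0.3074736233266435
```

View pics/w1.png

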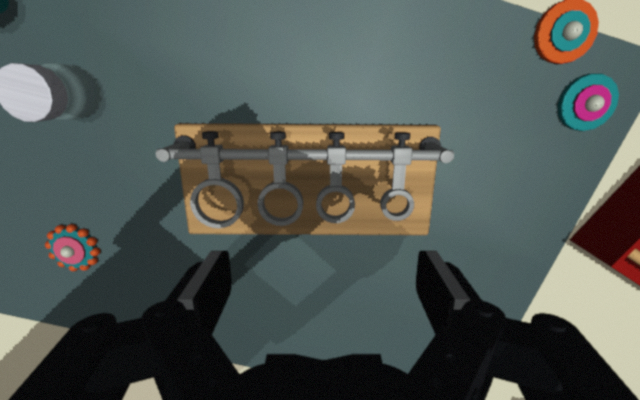

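Wrist view: the rings are at pixels (217,203), (280,203), (336,204) and (397,204), widest on the left. The jar is at (28,92) and the brooch at (70,250). Now I'll fit circles to the rings.

```bash
cat >> h.py <<'E'
from scipy.optimize import least_squares
def rings(im,c0,r_out,z=.052):
    "fit circle (centre) to outer+inner edge of the ring on plane z: sat/height mask"
    C=cloud(im);hsv=cv2.cvtColor(im["frame"],cv2.COLOR_RGB2HSV)
    m=(C[...,2]>.046)&(C[...,2]<.058)
    vs,us=np.nonzero(m);P=np.array([onz(im,u,v,z)[:2] for v,u in zip(vs,us)])
    c=np.array(c0)
    for _ in range(8):
        rm=r_out-.002
        d=np.hypot(*(P-c).T);k=np.abs(d-rm)<.0045
        Q=P[k];a=np.arctan2(*(Q-c).T[::-1]);
        s=least_squares(lambda x:np.hypot(*(Q-x).T)-rm,c,loss="soft_l1",f_scale=.001);c=s.x
    return c,k.sum(),np.sqrt(np.mean((np.hypot(*(Q-c).T)-rm)**2))
E
python3 - <<'E'
from h import *
w=pickle.load(open("w1.pkl","rb"));d=pickle.load(open("i0.pkl","rb"))
yh=np.array([-.292,.956])
pix={"w":(w,[(217,203),(280,203),(336,204),(397,204)]),
 "side":(d["side"],[(240+x/4,225+y/4) for x,y in [(233,143),(301,221),(365,297),(440,387)]])}
for n,(im,ps) in pix.items():
    cs=[]
    for (u,v),b in zip(ps,(33,28,23,18)):
        g=onz(im,u,v,.052)[:2];c,k,e=rings(im,g,b/2000+.004);cs.append(c);print(n,np.round(g,4),np.round(c,4),k,round(e,4))
    cs=np.array(cs);p=np.polyfit(cs[:,1],cs[:,0],1);print("row yaw",np.degrees(np.arctan(-p[0])),np.diff(cs@yh))
C=cloud(w)
for (u,v) in [(217,184),(300,170),(310,220),(232,204)]: print(C[v,u])
# flange of cutter in side
E
```

```text
w [ 0.538  -0.1455] [ 0.5383 -0.1454] 988 0.0018
w [ 0.5529 -0.1929] [ 0.5531 -0.1932] 803 0.0017
w [ 0.5653 -0.2353] [ 0.5659 -0.2346] 671 0.0017
w [ 0.5798 -0.2811] [ 0.5803 -0.281 ] 575 0.0017
row yaw 17.206940061937814 [-0.05001199 -0.0432755  -0.04856933]
side [ 0.5348 -0.1501] [ 0.5344 -0.1485] 177 0.0018
side [ 0.5501 -0.1977] [ 0.5493 -0.1968] 177 0.0018
side [ 0.563  -0.2402] [ 0.5618 -0.2383] 164 0.0017
side [ 0.5767 -0.2862] [ 0.5764 -0.2852] 140 0.0017
row yaw 17.051947415155276 [-0.05050447 -0.04337575 -0.04906021]
[ 0.55326671 -0.14227805  0.05158889]
[ 0.57232858 -0.20074122  0.01138434]
[ 0.52915593 -0.22302829  0.01257895]
[ 0.52218465 -0.14975512  0.01093463]
```

```bash
python3 - <<'E'
from h import *
from station import ctrl
plan(ctrl,(.570,.211,.15),17.2)
E
```

```text
t 1.45 pos [ 0.5706 -0.2254  0.1499] yaw 17.21 shift [ 1.285e+01 -4.170e+01  3.000e-02] turn 0.006210966097398796
```

Request:
{"method": "send_rows", "body": {
  "rows": [
    [8.5,[1.4,-4.6,0],0],
    [8.5,[1.4,-4.6,0],0],
    [8.5,[1.4,-4.6,0],0],
    [8.5,[1.4,-4.6,0],0],
    [8.5,[1.4,-4.6,0],0],
    [8.5,[1.4,-4.6,0],0],
    [8.5,[1.4,-4.6,0],0],
    [8.5,[1.4,-4.6,0],0],
    [8.5,[1.65,-4.9,0],0],
    [8.5,[0,0,0],0]
  ]
}}

```text
t: 2.7
tool_pos: [0.5711, 0.2108, 0.1518]
tool_rot: [-3.106, -0.469, -0.001]
contact_force: [-0.5, -0.6, -0.5]
opening: 0.0851
grip_force: 0.0
```

Request:
{"method": "send_rows", "body": {
  "rows": [
    [8.5,[0,0,0],0],
    [8.5,[0,0,0],0]
  ]
}}

```text
t: 2.95
tool_pos: [0.5714, 0.2076, 0.1514]
tool_rot: [3.107, 0.462, 0.0]
contact_force: [-0.6, -0.3, 0.1]
opening: 0.0852
grip_force: 0.0
```

```bash
python3 - <<'E'
from h import *
from station import ctrl
plan(ctrl,(.570,.211,.15),17.2)
w=ctrl.get_image("wrist");pickle.dump(w,open("w2.pkl","wb"));cv2.imwrite("pics/w2.png",w["frame"][:,:,::-1])
C=cloud(w);hsv=cv2.cvtColor(w["frame"],cv2.COLOR_RGB2HSV)
m=cv2.inRange(hsv,(10,90,60),(28,255,255))>0
m&=(C[...,2]>.02)&(C[...,2]<.06)
k,l,s,c=cv2.connectedComponentsWithStats(m.astype(np.uint8))
for i in range(1,k):
    if s[i,4]>60: print(s[i],c[i],np.median(C[l==i],0))
t=(C[...,2]>.08)&(C[...,2]<.1);k,l,s,c=cv2.connectedComponentsWithStats(t.astype(np.uint8))
for i in range(1,k):
    if s[i,4]>30: print("cap",s[i],c[i],C[l==i].mean(0),onz(w,*c[i],.089))
E
```

```text
t 2.95 pos [0.5714 0.2076 0.1514] yaw 16.91 shift [-0.03 -0.36  0.14] turn -0.2945233278089461
[ 276  175   49   46 1154] [300.89254766 193.82235702] [0.56235763 0.22526052 0.040752  ]
cap [482  75  28  27 540] [495.58333333  88.2037037 ] [0.67747514 0.12894993 0.08346488] [0.67673672 0.13165866 0.089     ]
cap [533 169  25  23 441] [544.84353741 180.32426304] [0.63323663 0.07027076 0.08339796] [0.63366431 0.07457211 0.089     ]
cap [284 207  25  26 486] [296.07613169 219.84979424] [0.55760705 0.22357703 0.08669164] [0.55860038 0.22367399 0.089     ]
```

View pics/w2.png

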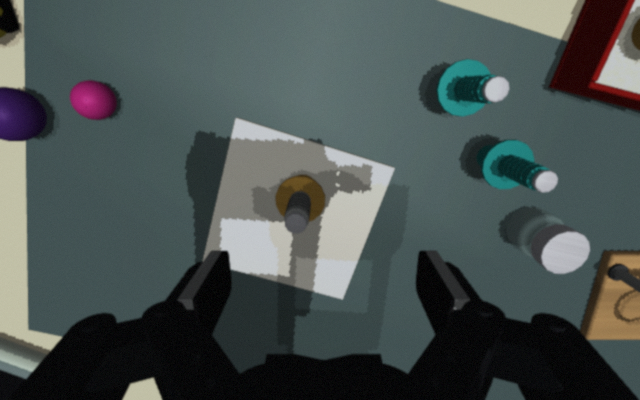

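The tile cutter's flange is at pixel (300,197) and its cap at (296,219). The turquoise look-alikes are at (468,88) and (510,165).

```bash
cat >> h.py <<'E'
def flange(im,zc,roi,r=.021,zlo=-.02):
    "fit circle radius r to the outline of the brass blob, on plane zc (flange top)"
    hsv=cv2.cvtColor(im["frame"],cv2.COLOR_RGB2HSV);m=cv2.inRange(hsv,(10,80,40),(28,255,255))
    x0,y0,x1,y1=roi;k=np.zeros_like(m);k[y0:y1,x0:x1]=m[y0:y1,x0:x1]
    cn=max(cv2.findContours(k,0,cv2.CHAIN_APPROX_NONE)[0],key=cv2.contourArea)
    h=cv2.convexHull(cn)[:,0]
    h=cn[:,0]; P=np.array([onz(im,u,v,zc)[:2] for u,v in h])
    c=P.mean(0)
    s=least_squares(lambda x:np.hypot(*(P-x).T)-r+.0004,c,loss="cauchy",f_scale=.0006)
    return s.x,np.sort(np.abs(s.fun))[[len(P)//4,len(P)//2]],len(P),cv2.boundingRect(cn)
E
python3 - <<'E'
from h import *
from station import ctrl
w=pickle.load(open("w2.pkl","rb"))
f=flange(w,.041,(260,160,340,240));print(f)
p=f[0]
plan(ctrl,(*p,.13),17.2);plan(ctrl,(*p,.047),17.2)
w1=pickle.load(open("w1.pkl","rb"))
for W in(w,w1): # tool pose at the picture from camera, via nominal mount
    M=W["cam_to_world"]; print(M[:3,3])
E
```

```text
(array([0.55616821, 0.22361928]), array([0.00034021, 0.00065657]), 173, (276, 175, 49, 46))
t 3.0 pos [0.5714 0.2077 0.1514] yaw 16.91 shift [-0.99 -1.96  2.14] turn -0.29435261529073387
t 3.0 pos [0.5714 0.2077 0.1514] yaw 16.91 shift [-0.99 -1.97 10.44] turn -0.29435261529073387
[0.64858234 0.23184808 0.29381293]
[ 0.64874425 -0.19927799  0.29138934]
```

Request:
{"method": "send_rows", "body": {
  "rows": [
    [6,[-0.9,-1.96,0],-0.3],
    [6,[0,0,2],0],
    [6,[0,0,2],0],
    [6,[0,0,2],0],
    [6,[0,0,2],0],
    [6,[0,0,1.5],0],
    [6,[0,0,1],0],
    [6,[0,0,0],0],
    [6,[0,0,0],0]
  ],
  "newtons": 40
}}

```text
t: 4.12
tool_pos: [0.5575, 0.2256, 0.0471]
tool_rot: [-3.106, -0.473, -0.002]
contact_force: [0.4, -0.3, 0.8]
opening: 0.0601
grip_force: 0.0
```

Request:
{"method": "send_rows", "body": {
  "rows": [
    [1.5,[0,0,0],0],
    [1.5,[0,0,0],0],
    [1.5,[0,0,0],0],
    [1.5,[0,0,0],0],
    [1.5,[0,0,0],0],
    [1.5,[0,0,0],0]
  ]
}}

```text
t: 4.88
tool_pos: [0.5572, 0.2255, 0.0469]
tool_rot: [-3.106, -0.473, -0.001]
contact_force: [-0.4, -0.6, 3.8]
opening: 0.0168
grip_force: 39.0
```

Request:
{"method": "send_rows", "body": {
  "rows": [
    [1.2,[0,0,-1],0],
    [1.2,[0,0,-2],0],
    [1.2,[0,0,-2],0],
    [1.2,[0,0,-3],0],
    [1.2,[0,0,-2],0],
    [1.2,[0,0,0],0],
    [1.2,[0,0,0],0]
  ]
}}

```text
t: 5.75
tool_pos: [0.5562, 0.2252, 0.1454]
tool_rot: [3.106, 0.473, -0.002]
contact_force: [0.7, 0.1, -2.2]
opening: 0.0167
grip_force: 39.0
```

```bash
python3 - <<'E'
from h import *
from station import ctrl
o=ctrl.get_obs();print(o["contact_force"],o["opening"],o["grip_force"])
w=ctrl.get_image("wrist");pickle.dump(w,open("w3.pkl","wb"));s=ctrl.get_image("side");pickle.dump(s,open("s3.pkl","wb"))
print(o["tool_pos"])
u,v=proj(s,o["tool_pos"]).astype(int);print(u,v)
a=cv2.resize(w["frame"],(480,300));b=cv2.resize(s["frame"][v-60:v+60,u-48:u+48],(240,300),interpolation=3)
cv2.imwrite("pics/w3.png",np.hstack([a,b])[:,:,::-1])
E
```

```text
[ 0.66867155  0.07550608 -2.1843312 ] 0.016660517794821778 39.009345173835754
[0.55619228 0.2252209  0.14541486]
256 104
```

View pics/w3.png

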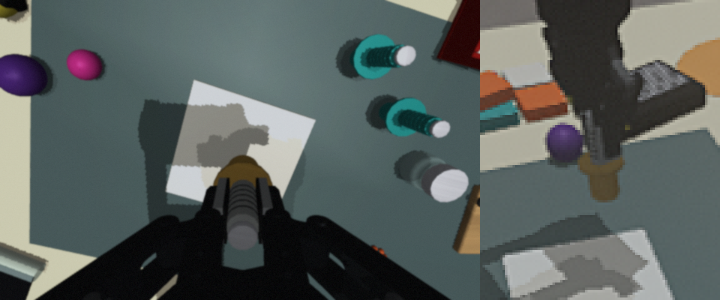

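```bash
cat >> h.py <<'E'
def front(im,zc,roi,r=.021,up=(18,30)):
    "fit circle of radius r through the top outline (column-wise) of the brass blob on plane zc"
    hsv=cv2.cvtColor(im["frame"],cv2.COLOR_RGB2HSV);m=cv2.inRange(hsv,(10,80,30),(28,255,255))
    x0,y0,x1,y1=roi;k=np.zeros_like(m);k[y0:y1,x0:x1]=m[y0:y1,x0:x1]
    n,l,s,_=cv2.connectedComponentsWithStats(k);i=1+np.argmax(s[1:,4]);b=l==i
    us=np.arange(s[i,0]+1,s[i,0]+s[i,2]-1);vs=np.array([np.nonzero(b[:,u])[0].min()-.5 for u in us])
    P=np.array([onz(im,u,v,zc)[:2] for u,v in zip(us,vs)])
    q=least_squares(lambda x:np.hypot(*(P-x).T)-r,P.mean(0)-[.018,.006],loss="cauchy",f_scale=.0005)
    return q.x,np.median(np.abs(q.fun)),s[i]
def tool(o): return R.from_rotvec(o["tool_rot"]).as_matrix(),o["tool_pos"]
E
python3 - <<'E'
from h import *
from station import ctrl
w=pickle.load(open("w3.pkl","rb"));o=ctrl.get_obs();M,p=tool(o)
c,e,s=front(w,.1395,(270,195,380,300));print(c,e,s,"cutter off in tool",M.T[:2,:2]@(c-p[:2]))
C=cloud(w);b=C[210:222,310:335].reshape(-1,3);print(np.median(b,0))
t=C[300:325,308:338].reshape(-1,3);print("cap",np.median(t,0))
print(M[:,2])
off=M.T[:2,:2]@(c-p[:2])
w1=[(.5383,-.1454),(.5531,-.1932),(.5659,-.2346),(.5803,-.2810)]
for r in w1:
    g=np.array(r)-M[:2,:2]@off;plan(ctrl,(*g,.105),17.2)
E
```

```text
[0.55449179 0.22545269] 0.0010844732478421104 [ 285  207   78   44 1719] cutter off in tool [-0.00115743 -0.00072486]
[0.57111651 0.23089649 0.13758828]
cap [0.55642623 0.2261129  0.1872467 ]
[-2.82294958e-03 -7.33781735e-04 -9.99995746e-01]
t 5.85 pos [0.5558 0.2251 0.1446] yaw 17.33 shift [-12.58  34.92   3.99] turn 0.1268528059122218
t 5.85 pos [0.5558 0.2251 0.1446] yaw 17.33 shift [-12.59  39.92   3.99] turn 0.1268528059122218
t 5.85 pos [0.5558 0.2251 0.1446] yaw 17.33 shift [-12.6   44.26   3.99] turn 0.1268528059122218
t 5.85 pos [0.5558 0.2251 0.1446] yaw 17.33 shift [-12.61  49.12   3.99] turn 0.1268528059122218
```

Request:
{"method": "send_rows", "body": {
  "rows": [
    [1.2,[-1.0,3.0,-0.5],0],
    [1.2,[-1.6,4.55,0],0],
    [1.2,[-1.7,4.55,0],0],
    [1.2,[-1.7,4.55,0],0],
    [1.2,[-1.7,4.55,0],0],
    [1.2,[-1.7,4.55,0],0],
    [1.2,[-1.7,4.55,0],0],
    [1.2,[-1.5,4.62,0.5],0.1],
    [1.2,[0,0,1.5],0],
    [1.2,[0,0,1.5],0]
  ]
}}

```text
t: 7.1
tool_pos: [0.5398, -0.145, 0.1144]
tool_rot: [-3.105, -0.47, 0.003]
contact_force: [-0.3, 0.5, -2.1]
opening: 0.0169
grip_force: 39.3
```

Request:
{"method": "send_rows", "body": {
  "rows": [
    [1.2,[0,0,0.5],0],
    [1.2,[0,0,0],0],
    [1.2,[0,0,0],0],
    [1.2,[0,0,0],0]
  ]
}}

```text
t: 7.6
tool_pos: [0.5411, -0.1453, 0.1121]
tool_rot: [3.105, 0.471, 0.002]
contact_force: [0.0, 0.9, -1.6]
opening: 0.0171
grip_force: 39.3
```

```bash
python3 - <<'E'
from h import *
from station import ctrl
o=ctrl.get_obs();print(o["contact_force"],o["opening"],o["dq"].round(3))
w=ctrl.get_image("wrist");s=ctrl.get_image("side");pickle.dump((o,w,s),open("w4.pkl","wb"))
M,p=tool(o);print(p)
c,e,b=front(w,p[2]-.006,(270,195,380,260));print(c,e,b,M.T[:2,:2]@(c-p[:2]))
a=cv2.resize(w["frame"][120:320,160:480],(800,500),interpolation=3);cv2.imwrite("pics/w4.png",a[:,:,::-1])
E
```

```text
[ 0.01953069  0.88193142 -1.59944822] 0.017077397651180687 [-0.004  0.001  0.002 -0.001 -0.002  0.001]
[ 0.5410657  -0.14533642  0.11209362]
[ 0.55258766 -0.14564014] 0.0031900696228262613 [ 270  195  110   56 4553] [0.01091293 0.00370886]
```

View pics/w4.png

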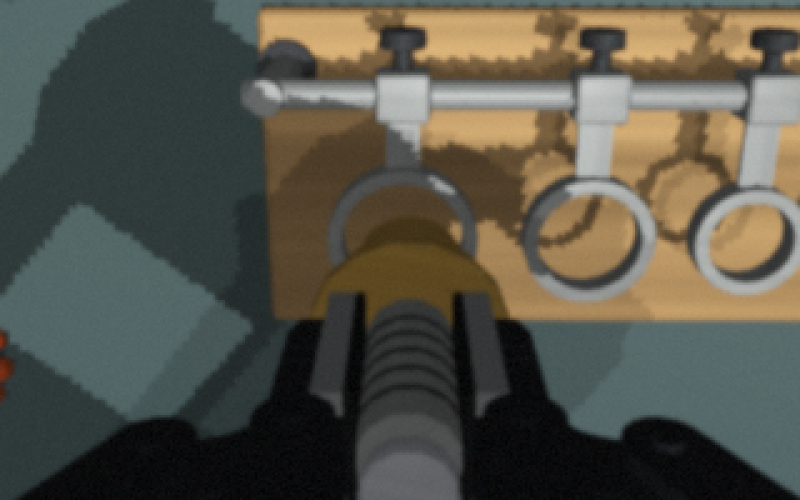

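The crop shows the flange arc above ring 1, with its top at (405,250), and the barrel end at (405,222). Ring 1 is centred near (402,240), with rings 2 and 3 to the right. Laterally it looks aligned, so next I'll fit the flange using range and colour.

```bash
cat >> h.py <<'E'
def flg(im,zt,r=.021):
    "flange centre from the outline points of the flange top (range+hue mask), plane zt"
    C=cloud(im);hsv=cv2.cvtColor(im["frame"],cv2.COLOR_RGB2HSV)
    m=(cv2.inRange(hsv,(8,70,20),(30,255,255))>0)&(np.abs(C[...,2]-zt)<.006)
    n,l,s,_=cv2.connectedComponentsWithStats(m.astype(np.uint8));i=1+np.argmax(s[1:,4]);b=l==i
    us=np.arange(s[i,0]+2,s[i,0]+s[i,2]-2);vs=np.array([np.nonzero(b[:,u])[0].min()-.5 for u in us])
    P=np.array([onz(im,u,v,zt)[:2] for u,v in zip(us,vs)])
    q=least_squares(lambda x:np.hypot(*(P-x).T)-r,P.mean(0)-[.012,.004],loss="cauchy",f_scale=.0004)
    return q.x,np.median(np.abs(q.fun)),s[i]
B=(33,28,23,18)
E
python3 - <<'E'
from h import *
o,w,s=pickle.load(open("w4.pkl","rb"));M,p=tool(o)
c,e,b=flg(w,p[2]-.006);print("flange",c,e,b,"tool off",M.T[:2,:2]@(c-p[:2]))
for dz in(-.008,-.004): print(flg(w,p[2]+dz)[:2])
g=[(.5383,-.1454),(.5531,-.1932),(.5659,-.2346),(.5803,-.2810)]
for i in range(4):
    f=rings(w,g[i],B[i]/2000+.004);print(i+1,f)
    if i==0:print("need tool shift",M.T[:2,:2]@(f[0]-c)*100)
C=cloud(w);print("flange z",np.median(C[222:232,316:330,2]))
print(w["cam_to_world"][:3,:3].T@M)
o3=pickle.load(open("w3.pkl","rb"));print(flg(o3,.1395))
E
```

```text
flange [ 0.53995828 -0.14535713] 0.00016992934504292054 [ 284  214   80   37 1541] tool off [-0.00106369 -0.00030881]
(array([ 0.5392201 , -0.14560211]), np.float64(0.00015167602648155643))
(array([ 0.54067556, -0.1451428 ]), np.float64(0.0001718891312873609))
1 (array([ 0.53809458, -0.1441627 ]), np.int64(745), np.float64(0.001637378783508203))
need tool shift [-0.14253528 -0.16936327]
2 (array([ 0.55296083, -0.1918647 ]), np.int64(1130), np.float64(0.0017528116419685755))
3 (array([ 0.56572719, -0.23313864]), np.int64(1042), np.float64(0.0018893415835463914))
4 (array([ 0.58011132, -0.2794599 ]), np.int64(941), np.float64(0.002089265091864904))
flange z 0.10606598535723352
[[ 1.66234231e-03  9.99998608e-01 -1.40453490e-04]
 [-9.50610455e-01  1.53664779e-03 -3.10382669e-01]
 [-3.10382021e-01  6.49478797e-04  9.50611687e-01]]
(array([0.5548784 , 0.22559643]), np.float64(0.0003791447645441655), array([ 285,  214,   78,   37, 1475], dtype=int32))
```

Request:
{"method": "send_rows", "body": {
  "rows": [
    [1.2,[-0.14,-0.16,0.4],0],
    [1.2,[0,0,0.4],0],
    [1.2,[0,0,0.4],0],
    [1.2,[0,0,0.4],0],
    [1.2,[0,0,0.2],0],
    [1.2,[0,0,0.2],0],
    [1.2,[0,0,0.2],0],
    [1.2,[0,0,0],0]
  ]
}}

```text
t: 8.7
tool_pos: [0.5386, -0.1443, 0.0892]
tool_rot: [-3.106, -0.471, 0.0]
contact_force: [-0.5, -0.3, -1.1]
opening: 0.0169
grip_force: 39.3
```

Request:
{"method": "send_rows", "body": {
  "rows": [
    [1.2,[0,0,0.2],0],
    [1.2,[0,0,0.2],0],
    [1.2,[0,0,0.2],0],
    [1.2,[0,0,0.2],0],
    [1.2,[0,0,0.2],0],
    [1.2,[0,0,0.2],0],
    [1.2,[0,0,0],0]
  ]
}}

```text
t: 9.57
tool_pos: [0.5386, -0.1443, 0.077]
tool_rot: [-3.106, -0.471, 0.001]
contact_force: [0.4, 0.6, -0.6]
opening: 0.0167
grip_force: 39.3
```

Request:
{"method": "send_rows", "body": {
  "rows": [
    [1.2,[0,0,-1],0],
    [1.2,[0,0,-1.5],0],
    [1.2,[0,0,-0.8],0],
    [1.2,[0,1.5,0],0],
    [1.2,[0,2,0],0],
    [1.2,[0,1.5,0],0],
    [1.2,[0,0,0],0],
    [1.2,[0,0,0],0]
  ]
}}

```text
t: 10.58
tool_pos: [0.5533, -0.1921, 0.1098]
tool_rot: [-3.105, -0.47, 0.001]
contact_force: [0.3, 0.2, -1.6]
opening: 0.0169
grip_force: 39.4
```

```bash
cat > chk.py <<'E'
import sys
from h import *
from station import ctrl
i=int(sys.argv[1]);o=ctrl.get_obs();w=ctrl.get_image("wrist");M,p=tool(o)
c,e,b=flg(w,p[2]-.006);print(p,"flange",c,e,M.T[:2,:2]@(c-p[:2]),o["contact_force"])
g=[(.5381,-.1440),(.55296,-.19186),(.56573,-.23314),(.58011,-.27946)]
for j in range(4):
    f=rings(w,g[j],B[j]/2000+.004);print(j+1,f,"need",M.T[:2,:2]@(f[0]-c)*100 if j==i-1 else "")
E
python3 chk.py 2
```

```text
[ 0.55325308 -0.19209807  0.10976547] flange [ 0.55213894 -0.19213221] 0.00017113387983042766 [-0.00107437 -0.00029698] [ 0.27958064  0.2088187  -1.57483808]
1 (array([ 0.53828109, -0.14494645]), np.int64(1338), np.float64(0.001725783123368291)) need 
2 (array([ 0.5530348 , -0.19263843]), np.int64(659), np.float64(0.0016360664303049779)) need [0.07060051 0.07485811]
3 (array([ 0.56583331, -0.23390295]), np.int64(985), np.float64(0.0017460824481730977)) need 
4 (array([ 0.58019825, -0.28015841]), np.int64(887), np.float64(0.00191631541380052)) need
```

Request:
{"method": "send_rows", "body": {
  "rows": [
    [1.2,[0.06,0.05,0.4],0],
    [1.2,[0,0,0.4],0],
    [1.2,[0,0,0.4],0],
    [1.2,[0,0,0.2],0],
    [1.2,[0,0,0.2],0],
    [1.2,[0,0,0.2],0],
    [1.2,[0,0,0.2],0],
    [1.2,[0,0,0],0]
  ]
}}

```text
t: 11.62
tool_pos: [0.5541, -0.1924, 0.0901]
tool_rot: [-3.106, -0.47, 0.0]
contact_force: [0.1, 0.9, -1.0]
opening: 0.0172
grip_force: 39.4
```

Request:
{"method": "send_rows", "body": {
  "rows": [
    [1.2,[0,0,0.2],0],
    [1.2,[0,0,0.2],0],
    [1.2,[0,0,0.2],0],
    [1.2,[0,0,0.2],0],
    [1.2,[0,0,0.2],0],
    [1.2,[0,0,0.2],0],
    [1.2,[0,0,0],0]
  ]
}}

```text
t: 12.5
tool_pos: [0.5542, -0.1923, 0.078]
tool_rot: [-3.106, -0.471, 0.0]
contact_force: [-0.4, -0.2, -2.3]
opening: 0.0169
grip_force: 39.4
```

Passed rings 1 and 2 freely. Ring 3 next.

Request:
{"method": "send_rows", "body": {
  "rows": [
    [1.2,[0,0,-1],0],
    [1.2,[0,0,-1.5],0],
    [1.2,[0,0,-0.7],0],
    [1.2,[0,1.4,0],0],
    [1.2,[0,1.6,0],0],
    [1.2,[0,1.32,0],0],
    [1.2,[0,0,0],0],
    [1.2,[0,0,0],0]
  ]
}}

```text
t: 13.5
tool_pos: [0.5668, -0.2336, 0.1098]
tool_rot: [-3.105, -0.47, 0.001]
contact_force: [-0.8, 0.0, -1.5]
opening: 0.0168
grip_force: 39.4
```

```bash
python3 chk.py 3
```

```text
[ 0.56680292 -0.23364199  0.10977992] flange [ 0.56569248 -0.23365184] 0.00017419498254388904 [-0.00106362 -0.00031919] [-0.76667778  0.00187794 -1.46666446]
1 (array([ 0.53846181, -0.14558348]), np.int64(1446), np.float64(0.0018564077376065392)) need 
2 (array([ 0.55320618, -0.19336061]), np.int64(1151), np.float64(0.00172120388582711)) need 
3 (array([ 0.56614901, -0.2344909 ]), np.int64(525), np.float64(0.0017334681878574192)) need [0.01877963 0.09365718]
4 (array([ 0.58036709, -0.28093314]), np.int64(806), np.float64(0.0017788201141532857)) need
```

```bash
sed -i 's/m=(C\[...,2\]>.046)&(C\[...,2\]<.058)/m=(C[...,2]>ZLO)\&(C[...,2]<.056)/; s/^B=.*/&\nZLO=.0500/' h.py
python3 chk.py 3; python3 - <<'E'
from h import *
o,w,s=pickle.load(open("w4.pkl","rb"))
g=[(.5381,-.1440),(.55296,-.19186),(.56573,-.23314),(.58011,-.27946)]
for j in range(4): print(rings(w,g[j],B[j]/2000+.004))
C=cloud(w);z=C[...,2];v=z[(z>.044)&(z<.058)];print(np.histogram(v,bins=np.arange(.044,.0581,.001)))
E
```

```text
[ 0.56683449 -0.23341818  0.10989099] flange [ 0.56572527 -0.23344887] 0.00016895231288546753 [-0.00106853 -0.00029928] [ 0.37711892  0.38659452 -2.04305556]
1 (array([ 0.53730371, -0.14511363]), np.int64(1052), np.float64(0.0012954062993708845)) need 
2 (array([ 0.55219261, -0.19326242]), np.int64(885), np.float64(0.0012564389775008259)) need 
3 (array([ 0.56496209, -0.23487839]), np.int64(395), np.float64(0.0011763180917473146)) need [-0.11523945  0.11392753]
4 (array([ 0.57941047, -0.28163968]), np.int64(602), np.float64(0.0012439554742528559)) need 
(array([ 0.53712472, -0.14445046]), np.int64(583), np.float64(0.0011869006182458099))
(array([ 0.55214835, -0.19259337]), np.int64(851), np.float64(0.0012485932258693828))
(array([ 0.56495747, -0.23427071]), np.int64(741), np.float64(0.0012780871222181295))
(array([ 0.5793849 , -0.28107048]), np.int64(615), np.float64(0.0013155012989892279))
(array([ 211,  287,  339,  730, 1311, 1030, 1710, 2815, 1421, 1640, 2893,
       1337,  107,    0]), array([0.044, 0.045, 0.046, 0.047, 0.048, 0.049, 0.05 , 0.051, 0.052,
       0.053, 0.054, 0.055, 0.056, 0.057, 0.058]))
```

Request:
{"method": "send_rows", "body": {
  "rows": [
    [1.2,[-0.11,0.11,0.4],0],
    [1.2,[0,0,0.4],0],
    [1.2,[0,0,0.4],0],
    [1.2,[0,0,0.2],0],
    [1.2,[0,0,0.2],0],
    [1.2,[0,0,0.2],0],
    [1.2,[0,0,0],0],
    [1.2,[0,0,0],0]
  ]
}}

```text
t: 14.6
tool_pos: [0.5665, -0.2351, 0.0927]
tool_rot: [3.106, 0.471, 0.0]
contact_force: [-0.8, 1.1, 1.2]
opening: 0.0168
grip_force: 39.5
```

There is contact at ring 3, about 2.9 N with the foot near the ring top. I need to tell a true stop from a caught rim, so I'll press a little further and search sideways by about 1 mm.

Request:
{"method": "send_rows", "body": {
  "rows": [
    [1.2,[0,0,0.1],0],
    [1.2,[0,0,0],0]
  ]
}}

```text
t: 14.85
tool_pos: [0.5665, -0.2351, 0.0916]
tool_rot: [3.106, 0.471, 0.0]
contact_force: [-0.9, 0.9, 1.7]
opening: 0.017
grip_force: 39.7
```

Request:
{"method": "send_rows", "body": {
  "rows": [
    [1.2,[0.1,0,0],0],
    [1.2,[0,0,0],0],
    [1.2,[0,0,0],0]
  ]
}}

```text
t: 15.22
tool_pos: [0.5674, -0.235, 0.0914]
tool_rot: [3.106, 0.47, 0.0]
contact_force: [-1.5, -0.7, 2.7]
opening: 0.0169
grip_force: 39.7
```

Request:
{"method": "send_rows", "body": {
  "rows": [
    [1.2,[-0.2,0,0],0],
    [1.2,[0,0,0],0],
    [1.2,[0,0,0],0]
  ]
}}

```text
t: 15.6
tool_pos: [0.5658, -0.2354, 0.0916]
tool_rot: [3.106, 0.471, 0.002]
contact_force: [1.3, 0.1, 1.5]
opening: 0.0166
grip_force: 39.7
```

Request:
{"method": "send_rows", "body": {
  "rows": [
    [1.2,[0.1,0.1,0],0],
    [1.2,[0,0,0],0],
    [1.2,[0,0,0],0]
  ]
}}

```text
t: 15.98
tool_pos: [0.5663, -0.2357, 0.091]
tool_rot: [-3.105, -0.47, 0.001]
contact_force: [-1.4, 2.2, 2.3]
opening: 0.0168
grip_force: 39.7
```

Request:
{"method": "send_rows", "body": {
  "rows": [
    [1.2,[0,-0.2,0],0],
    [1.2,[0,0,0],0],
    [1.2,[0,0,0],0]
  ]
}}

```text
t: 16.35
tool_pos: [0.5662, -0.2345, 0.0915]
tool_rot: [3.105, 0.47, 0.001]
contact_force: [-0.4, -1.4, 2.2]
opening: 0.0168
grip_force: 39.7
```

```bash
python3 - <<'E'
from h import *
d=pickle.load(open("i0.pkl","rb"));
s=pickle.load(open("s3.pkl","rb"))
for im,(x0,y0,x1,y1) in ((d["side"],(250,135,275,165)),(s,(240,90,285,140))):
    hsv=cv2.cvtColor(im["frame"],cv2.COLOR_RGB2HSV);m=cv2.inRange(hsv,(10,70,40),(28,255,255))[y0:y1,x0:x1]>0
    print([int(r.sum()) for r in m])
E
```

```text
[0, 0, 0, 0, 2, 6, 8, 9, 9, 9, 14, 15, 13, 10, 10, 10, 10, 10, 10, 10, 9, 8, 5, 0, 0, 0, 0, 0, 0, 0]
[0, 0, 0, 0, 2, 2, 0, 0, 0, 0, 0, 0, 0, 0, 0, 2, 3, 5, 9, 12, 17, 16, 14, 11, 11, 11, 11, 11, 11, 11, 10, 10, 10, 8, 0, 0, 0, 0, 0, 0, 0, 0, 0, 0, 0, 0, 0, 0, 0, 0]
```

A true stop. It stays up at about 4 N in all four directions, and barrel/flange is about 10.5/16.5 px, or 26.6 mm in the side view. So this is the middle cutter, and its place is ring 2. Lifting and going back.

Request:
{"method": "send_rows", "body": {
  "rows": [
    [1.2,[0,0,-1],0],
    [1.2,[0,0,-1],0],
    [1.2,[0,-1.4,0],0],
    [1.2,[0,-1.6,0],0],
    [1.2,[0,-1.2,0],0],
    [1.2,[0,0,0],0],
    [1.2,[0,0,0],0]
  ]
}}

```text
t: 17.23
tool_pos: [0.5536, -0.1939, 0.1113]
tool_rot: [3.106, 0.471, 0.0]
contact_force: [0.4, -0.2, -1.8]
opening: 0.0171
grip_force: 39.5
```

```bash
python3 chk.py 2; python3 - <<'E'
from h import *
from station import ctrl
plan(ctrl,(.5541,-.1923,.098),17.2)
E
```

```text
[ 0.55363145 -0.19392183  0.11129627] flange [ 0.55253496 -0.19399392] 0.00018550632585338442 [-0.00106856 -0.00025625] [ 0.44613837 -0.21465127 -1.83717486]
1 (array([ 0.53726526, -0.14478965]), np.int64(992), np.float64(0.0012410142795912483)) need 
2 (array([ 0.55203239, -0.19301046]), np.int64(520), np.float64(0.0011871929131924961)) need [-0.01883838 -0.10882483]
3 (array([ 0.56495622, -0.23462972]), np.int64(727), np.float64(0.0012360800564404622)) need 
4 (array([ 0.57940327, -0.28133674]), np.int64(620), np.float64(0.0012907360790397325)) need 
t 17.275 pos [ 0.5537 -0.1942  0.1113] yaw 17.23 shift [ 0.09 -0.17  1.33] turn 0.029105165233175967
```

Request:
{"method": "send_rows", "body": {
  "rows": [
    [1.2,[0.07,-0.16,0.4],0],
    [1.2,[0,0,0.4],0],
    [1.2,[0,0,0.4],0],
    [1.2,[0,0,0.4],0],
    [1.2,[0,0,0.2],0],
    [1.2,[0,0,0.2],0],
    [1.2,[0,0,0.2],0],
    [1.2,[0,0,0],0]
  ]
}}

```text
t: 18.27
tool_pos: [0.5537, -0.1922, 0.0892]
tool_rot: [-3.106, -0.471, 0.0]
contact_force: [0.0, -0.1, -0.6]
opening: 0.017
grip_force: 39.5
```

Request:
{"method": "send_rows", "body": {
  "rows": [
    [1.2,[0,0,0.2],0],
    [1.2,[0,0,0.2],0],
    [1.2,[0,0,0.3],0],
    [1.2,[0,0,0.3],0],
    [1.2,[0,0,0.3],0],
    [1.2,[0,0,0.3],0],
    [1.2,[0,0,0.3],0],
    [1.2,[0,0,0.3],0],
    [1.2,[0,0,0],0]
  ]
}}

```text
t: 19.4
tool_pos: [0.5536, -0.1921, 0.0669]
tool_rot: [-3.106, -0.471, 0.001]
contact_force: [0.2, 0.5, -2.1]
opening: 0.0166
grip_force: 39.5
```

Sliding freely (foot about 25 mm). Down to the flange contact at about TCP 62 mm.

Request:
{"method": "send_rows", "body": {
  "rows": [
    [1.2,[0,0,0.2],0],
    [1.2,[0,0,0.2],0],
    [1.2,[0,0,0.1],0],
    [1.2,[0,0,0.1],0],
    [1.2,[0,0,0],0]
  ]
}}

```text
t: 20.02
tool_pos: [0.5538, -0.1923, 0.0614]
tool_rot: [-3.106, -0.471, 0.0]
contact_force: [0.1, 0.6, 0.1]
opening: 0.0171
grip_force: 39.5
```

Request:
{"method": "send_rows", "body": {
  "rows": [
    [2.2,[0,0,0],0],
    [3.0,[0,0,0],0],
    [4.0,[0,0,0],0],
    [4.0,[0,0,0],0],
    [4.0,[0,0,-0.5],0],
    [4.0,[0,0,-1.5],0],
    [4.0,[0,0,-2],0],
    [4.0,[0,0,-3],0],
    [4.0,[0,0,-3],0],
    [4.0,[0,0,0],0]
  ]
}}

```text
t: 21.28
tool_pos: [0.5562, -0.1934, 0.1666]
tool_rot: [3.101, 0.47, 0.011]
contact_force: [-0.4, 0.2, -0.1]
opening: 0.0399
grip_force: 0.0
```

Request:
{"method": "send_rows", "body": {
  "rows": [
    [4,[3,0,-1],0],
    [4,[3,0,0],0],
    [4,[0,0,0],0],
    [4,[0,0,0],0]
  ]
}}

```text
t: 21.78
tool_pos: [0.6103, -0.1744, 0.1704]
tool_rot: [-3.105, -0.471, 0.003]
contact_force: [-0.1, -0.6, -0.6]
opening: 0.0398
grip_force: 0.0
```

```bash
python3 - <<'E'
from h import *
from station import ctrl
s=ctrl.get_image("side");w=ctrl.get_image("wrist");print(ctrl.get_obs()["t"])
a=cv2.resize(s["frame"][200:350,240:420],(480,400),interpolation=3);b=cv2.resize(w["frame"],(320,200));b=np.vstack([b,np.zeros_like(b)])
cv2.imwrite("pics/e.png",np.hstack([a,b])[:,:,::-1])
print(flg(w,.056))
C=cloud(s);q=C[240:300,300:330].reshape(-1,3);q=q[(q[:,2]>.07)&(q[:,2]<.15)];print(len(q),q[:,2].max(),np.median(q[q[:,2]>.095],0))
E
```

```text
21.875
(array([ 0.5534471 , -0.19219256]), np.float64(0.0002751506173742646), array([ 301,  229,   47,   40, 1032], dtype=int32))
185 0.10370399814544867 [ 0.54934467 -0.19632562  0.10127304]
```

View pics/e.png

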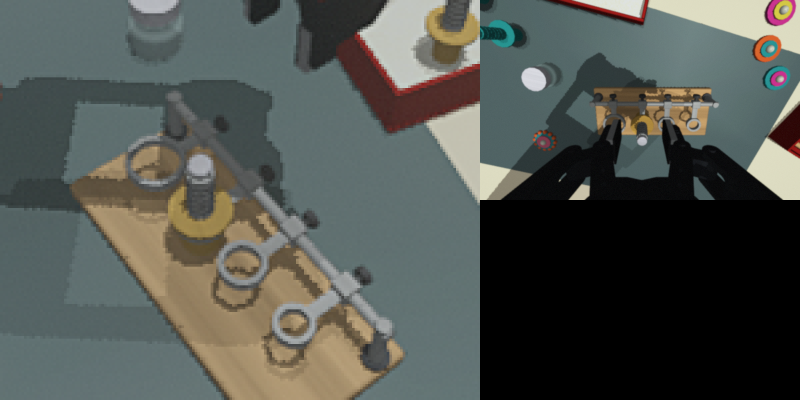

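The cutter hangs upright in ring 2 with its flange at (200,212) on the ring. Its top is at about 104 mm, which matches seated, and the gripper is clear. Handing in.

```bash
python3 -c "
from station import ctrl
print(ctrl.finish_job())"
```

```text
the job is handed in; nothing more can be done
None
```

The tile cutter is the middle one: it passed rings 1 and 2, was felt to stop on ring 3, and now hangs seated and let go in ring 2; the job was handed in at about 22 s, with no verdict shown.

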